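# Set the purge time on the gauge unit's thumbwheel

## Robot

A 6-joint arm with a two-finger parallel gripper is mounted at the origin on the work surface. World frame = base frame: x ahead of the robot, y to its left, z up, the work surface at z = 0. Lengths are in m, angles in degrees, forces in N, time in s.
With the tool pointing down it reaches from about 0.4 to 0.825 m from the base axis. Payload 7 kg.
Tool frame: the origin (TCP) lies at the centre of the arm's flange, where the gripper is bolted on; the fingertips stand 178 mm ahead of it and the grasp point (between the pads) lies 159 mm ahead of it (tip_reach is the distance from the TCP to the fingertips, in m); z points along the fingers, y is the line along which they close (so a half turn about z gives the same grasp; the last joint's range is limited). The gripper opens to 88 mm and grips with 3 to 60 N. Pads are 19 mm wide; open, the fingers measure 130 mm over their backs; the gripper's body (78 mm by 193 mm) begins 47 mm behind the grasp point.
Start: joints at [92.481, 20.546, 0.682, 0, -70.136, -16.507], TCP at [0.164, 0.655, 0.405] pointing down, gripper open.
Joint ranges: [-176.03, 176.03], [-82.01, 121.73], [-58.28, 71.71], [-173.87, 95.51], [-174.79, -0.11], [-173.66, 173.66]. Speed limits (degrees/s): [136.94, 136.94, 172.46, 180, 180, 180].

## Interface

Orientations are given as [roll, pitch, yaw] about the fixed x, y, z axes, in that order (R = Rz(yaw) Ry(pitch) Rx(roll)).
In Python, from plant import * gives the robot as it stands.
- The arm moves only by the shell command python3 -m handwheel 'ROWS'. ROWS is JSON, a list of rows, each a list of 7 numbers: the opening, from -1 (shut) to 1 (fully open), then the shift along the tool's x, y, z as a fraction of full scale, then the turn, a rotation vector about the tool's x, y, z as a fraction of full scale. A call has 1 to 5 rows; each row shifts and turns the commanded pose from where the row before left it, along the tool's axes as they then stand; what a row does not reach is not made up. Full scale, the value 1, is 0.025 m for a shift and 6 degrees for a turn. A row lasts 1/8 s, in which the tool goes at most 62.5 mm and 10.7 degrees, less where a joint would pass 70% of its speed; a pose out of reach is approached as far as the arm can. A call with a number of a shift or a turn outside -1 to 1 is refused whole. A call with a gripper value outside its range is refused whole. The fingers move at their own pace and stop on an object; the grip force is fixed at half the most. Time passes only in rows, so rows that do not move let the fingers close. It gives the time, the measured TCP pose, the force, the opening and the grip force at its end, in the units of the state.
- get_obs(): the state, without advancing time (a new reading comes with each control period).
- snapshot(name): name is "scene" or "top" or "wrist"; returns a dict with "color" (480x640x3 uint8, red, green, blue), "fx", "fy", "cx", "cy" (pixels), "R" (3x3) and "t" (3): a world point X has camera coordinates R X + t; the wrist camera has in their place "tool_from_camera" (4x4, takes a point from camera to tool coordinates, whose origin is the TCP and whose axes are the flange's). Camera axes: x right, y down, z forward; pixel columns grow to the right and rows downward; lengths in m; the calibration is good to about 2 mm. A picture is of the moment at which its call begins: read the wrist's pose just before it. There is no depth.
- close_job(): hands the job in; it is judged then, once.
The state is a dict: "clock": time; "joint_pos": joint angles; "qvel": joint speeds; "tau": joint torques, N m; "tool_pos": TCP position; "orientation": TCP orientation; "force": force on the tool from outside, world axes, zero at the start; "moment": the same for the moment, N m; "opening": finger opening in m; "gripper_force": force on a finger pad.
Only numpy, scipy, OpenCV 4.12 (cv2) and the standard library are available. Lean on these libraries where they do the work, as an engineer would, in place of code of your own. Each camera call takes 0.05 s, during which the arm holds its last target. There are 200 camera calls.

## Task

Two white timer units stand on the bench of the gas laboratory, each with a big numbered thumbwheel on top. On the unit that carries the round pressure gauge, roll the thumbwheel until the number 3 faces straight up, in line with the two pointer notches; leave the wheel of the unit with the three glass drying tubes as it is.

Things in the scene. Friction and masses are not known exactly. Their poses are not given: they have to be found in the camera images.
- gauge_unit: The unit to set: a white box fixed to the bench, 190 (x) x 150 (y) mm, top 60 mm above the bench. Origin: centre of its underside on the bench. z up, x to its back (away from the robot, turned up to 20 degrees), y along the wheel's axle. A round steel gauge (52 mm across, 14 mm high) lies on its top, centred at x +30, y -36 mm; the wheel stands beside it at x -20, y +30 mm.
- gauge_axle (a point): Centre of its wheel, on the axle (62 mm above the bench), axes as the unit's. Upper half shows: a six-sided drum 32 mm wide, flats 25 mm from the axle with numbers 0 to 5, 16 mm tall, upright seen from -x. At each corner (29 mm) a grey rib 6 mm thick, with a bead of radius 4 mm centred 41 mm from the axle; ribs 60 degrees apart. Cheeks 19-23 mm aside reach 18 mm above the axle, black notch at top.
- gauge_wheel (a joint): Angle of that wheel (rad), growing as its top rolls to the unit's +x. Number n faces straight up at n x 1.047; the ribs beside it then stand 30 degrees before and behind the vertical. Starts between 0.5 and 1.5. Stops 0.15 beyond 0 and beyond 5 (5.236). No clicks: about 1.5 N at a rib turns it, and it stays where it is left.
- tube_rib (a point): The other unit's like wheel, to be left alone: a point in the bead of one of its ribs, 41 mm from its axle; it moves if that wheel is turned. That unit is the same white box with the same wheel, but instead of a gauge it has three glass tubes (20 mm across, up to 153 mm above the bench) in a row from front to back, 75 mm to the -y side of the wheel's middle.
Mind the look-alikes: they are no part of the job. Leave any green or orange look-alike of the gauge_unit alone.

How it is judged:
By the outcome, as a careful person would: the job done as asked, in the order asked, and still so for the second after the job is handed in, with the robot touching nothing.
It also fails if it takes over 35 s, if anything falls off the work surface, if the arm or the gripper's body presses on something with over 40 N, if the wrist force passes 120 N, or if a joint passes its speed limit or range.

## Working session

There is one attempt and no reset: what is moved stays moved. The work goes in short steps, Python scripts to look and compute and a shell command to move; the robot and the scene stay as the last step left them, time stands still between calls to the robot, and variables do not carry over. Pictures are saved under pics/ and viewed, at most 10 in all, crops included, and the job is handed in when it is done.

```bash
mkdir -p pics
cat > h.py <<'E'
from plant import *
import numpy as np, cv2
def save(n,f):
    s=snapshot(n); cv2.imwrite('pics/'+f,s['color'][:,:,::-1]); np.save('pics/'+f[:-4]+'.npy',s,allow_pickle=True); return s
E
python3 - <<'E'
from h import *
o=get_obs();print({k:np.round(v,3).tolist() for k,v in o.items()})
a=save('scene','s0.png');b=save('top','t0.png')
for s in(a,b): print(s['fx'],s['cx'],s['cy'],np.round(s['R'],3).tolist(),np.round(s['t'],3))
E
```

```text
{'clock': 0.0, 'joint_pos': [92.479, 20.593, 0.634, -0.019, -70.136, -16.506], 'qvel': [0.01, -0.017, 0.087, -0.063, 0.069, 0.027], 'tau': [0.0, -58.272, 29.305, 6.997, 0.007, -0.0], 'tool_pos': [0.164, 0.655, 0.404], 'orientation': [179.904, -0.01, -14.033], 'force': [0.204, 0.269, 0.145], 'moment': [-0.002, 0.03, -0.001], 'gripper_force': 0.0, 'opening': 0.088}
579.206418847952 312.34544159329505 240.56042221225945 [[-0.815, 0.579, 0.012], [0.493, 0.705, -0.51], [-0.304, -0.409, -0.86]] [ 0.326 -0.159  1.497]
495.19585798805343 320.58625664537635 241.41105122574845 [[0.003, -1.0, -0.013], [-0.998, -0.002, -0.069], [0.069, 0.013, -0.998]] [0.005 0.411 1.069]
```

View pics/s0.png

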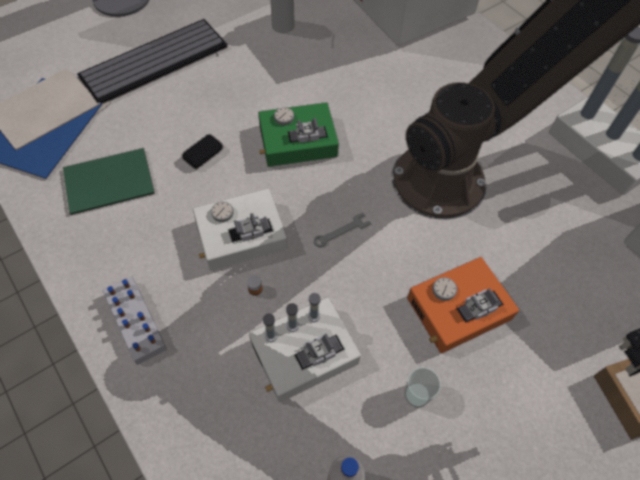

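View pics/t0.png

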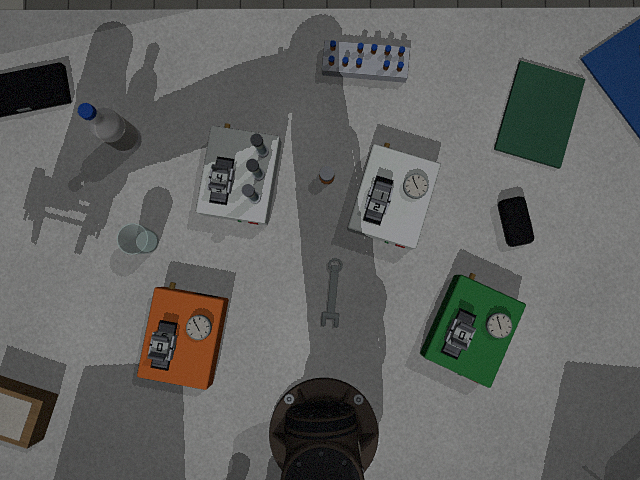

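The top view shows four units. The green (wheel at 460,333) and orange (162,343) ones are look-alikes. The white unit with three tubes (wheel at 221,180) stays as it is. The white unit with the round gauge at (416,184), wheel at (379,199), is the target. I'll confirm this in an enlarged crop and measure the pose.

```bash
cat >> h.py <<'E'
def ray(s,u,v,z):
    d=s['R'].T@np.array([(u-s['cx'])/s['fx'],(v-s['cy'])/s['fy'],1]); c=-s['R'].T@s['t']
    return c+d*(z-c[2])/d[2]
E
python3 - <<'E'
from h import *
s=np.load('pics/t0.npy',allow_pickle=True).item(); im=s['color']
hsv=cv2.cvtColor(im,cv2.COLOR_RGB2HSV)
c=im[135:255,335:455]
cv2.imwrite('pics/c0.png',cv2.resize(c[:,:,::-1],None,fx=5,fy=5,interpolation=cv2.INTER_CUBIC))
m=(hsv[:,:,2]>190).astype(np.uint8)
m=cv2.morphologyEx(m,cv2.MORPH_CLOSE,np.ones((5,5)));m=cv2.morphologyEx(m,cv2.MORPH_OPEN,np.ones((5,5)))
for k in cv2.findContours(m,cv2.RETR_EXTERNAL,cv2.CHAIN_APPROX_SIMPLE)[0]:
    if cv2.contourArea(k)>1500:
        r=cv2.minAreaRect(cv2.convexHull(k));p=cv2.boxPoints(r)
        W=np.array([ray(s,u,v,.06)[:2] for u,v in p])
        print(r,p.round(1).tolist(),W.round(3).tolist(),W.mean(0),np.linalg.norm(np.diff(W,axis=0),axis=1))
E
```

```text
(no output)
```

View pics/c0.png

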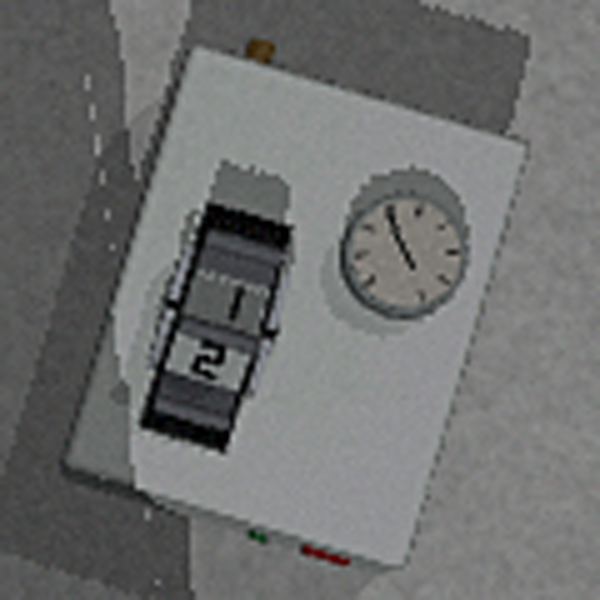

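The crop shows the white gauge unit, with its top corners at crop (192,45), (527,148), (403,568) and (65,467). The rib between 1 and 2 stands almost at the notches, near (224,330), so the wheel is at about 1.45 rad and needs roughly +1.65 rad.

Run:
```python
from h import *
s=np.load('pics/t0.npy',allow_pickle=True).item()
f=lambda u,v,z:ray(s,335+u/5-.4,135+v/5-.4,z)
W=np.array([f(u,v,.06)[:2] for u,v in [(192,45),(527,148),(403,568),(65,467)]])
c=W.mean(0); print(W.round(3),c,np.linalg.norm(np.diff(W,axis=0),axis=1))
x=(W[0]+W[1]-W[2]-W[3]);yaw=np.arctan2(x[1],x[0]);print(np.degrees(yaw))
R=np.array([[np.cos(yaw),-np.sin(yaw)],[np.sin(yaw),np.cos(yaw)]])
ax=c+R@[-.02,.03];g=c+R@[.03,-.036]
print('axle',ax,'gauge',g,f(405,253,.074)[:2])
n=f(170,306,.080)[:2]*.5+f(272,336,.080)[:2]*.5; print('notches',n,R.T@(n-ax))
b=f(224,328,.062+.045)[:2]; print('rib in unit x',R.T@(b-ax))
o=get_obs();t=np.radians(o['orientation'][2]);T=np.array([[np.cos(t),np.sin(t)],[np.sin(t),-np.cos(t)]])
print('tool shift to 25mm behind axle',T.T@(ax-R@[.025,0]-np.array(o['tool_pos'][:2])))
```

```text
[[ 0.616 -0.105]
 [ 0.572 -0.246]
 [ 0.394 -0.192]
 [ 0.436 -0.051]] [ 0.50476568 -0.14820758] [0.14780016 0.18567982 0.14711262]
-16.79177558660489
axle [ 0.49428529 -0.11370886] gauge [ 0.52308631 -0.1913394 ] [ 0.52463115 -0.19135853]
notches [ 0.49511609 -0.11425267] [ 0.00095248 -0.00028061]
rib in unit x [-0.00627491 -0.00075461]
tool shift to 25mm behind axle [0.48222857 0.66406162]
```

```bash
r='[-1,0.72,1,0,0,0,0]'
python3 -m handwheel '[[-1,0.7,1,0,0,0,0],[-1,0.7,1,0,0,0,0],[-1,0.7,1,0,0,0,0],[-1,0.7,1,0,0,0,0],[-1,0.7,1,0,0,0,0]]'
python3 -m handwheel '[[-1,0.7,1,0,0,0,0],[-1,0.7,1,0,0,0,0],[-1,0.7,1,0,0,0,0],[-1,0.7,1,0,0,0,0],[-1,0.7,1,0,0,0,0]]'
python3 -m handwheel '[[-1,0.7,1,0,0,0,0],[-1,0.7,1,0,0,0,0],[-1,0.7,1,0,0,0,0],[-1,0.7,1,0,0,0,0],[-1,0.7,1,0,0,0,0]]'
```

```text
clock: 0.72
tool_pos: [0.2185, 0.5113, 0.4043]
orientation: [180.0, -0.0, -14.0]
force: [-0.8, -0.1, 0.5]
opening: 0.0433
gripper_force: 0.0
clock: 1.35
tool_pos: [0.2733, 0.3684, 0.4046]
orientation: [180.0, 0.0, -14.0]
force: [0.3, -0.3, 0.7]
opening: 0.0008
gripper_force: 0.0
clock: 1.98
tool_pos: [0.3277, 0.2256, 0.4047]
orientation: [-180.0, -0.0, -14.0]
force: [-0.9, -0.6, 0.4]
opening: 0.0006
gripper_force: 0.0
```

```bash
python3 -m handwheel '[[-1,0.7,1,0,0,0,0],[-1,0.7,1,0,0,0,0],[-1,0.7,1,0,0,0,0],[-1,0.7,1,0,0,0,0],[-1,0.7,1,0,0,0,0]]'
python3 -m handwheel '[[-1,0.7,1,0,0,0,0],[-1,0.7,1,0,0,0,0],[-1,0.7,1,0,0,0,0],[-1,0.7,0.8,0,0,0,0.47],[-1,0,0,0,0,0,0]]'
cat >> h.py <<'E'
AX=np.array([0.4943,-0.1137]);YAW=-16.8
def rel():
    o=get_obs();a=np.radians(YAW);R=np.array([[np.cos(a),-np.sin(a)],[np.sin(a),np.cos(a)]])
    q=R.T@(np.array(o['tool_pos'][:2])-AX)*1000
    print('t',round(o['clock'],2),'unit xy mm',q.round(1),'tip above axle',round((o['tool_pos'][2]-.178-.062)*1000,1),'rpy',np.round(o['orientation'],1),'F',np.round(o['force'],1),'open',o['opening']);return o
E
python3 -c "
from h import *
rel();save('wrist','w1.png')"
```

```text
clock: 2.6
tool_pos: [0.3819, 0.0832, 0.4047]
orientation: [-180.0, -0.0, -14.0]
force: [0.7, -0.0, 0.3]
opening: 0.0006
gripper_force: 0.0
clock: 3.22
tool_pos: [0.4269, -0.026, 0.4044]
orientation: [180.0, 0.0, -17.0]
force: [0.2, -0.1, -0.6]
opening: 0.0007
gripper_force: 0.0
t 3.23 unit xy mm [-89.9  64.5] tip above axle 164.4 rpy [180.   0. -17.] F [ 0.2 -0.1 -0.6] open 0.0006542126086938325
```

View pics/w1.png

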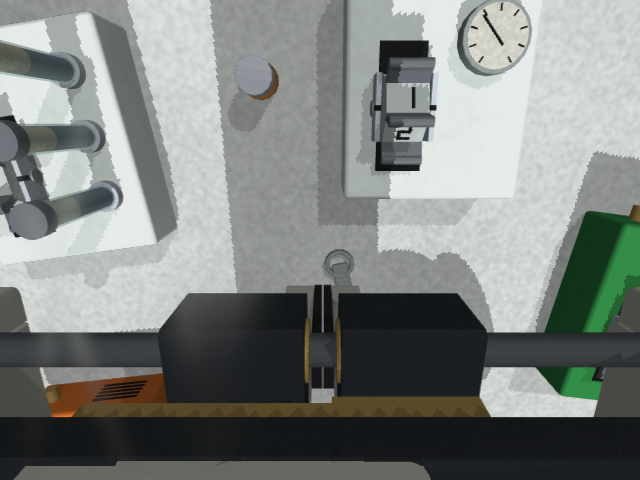

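```bash
python3 -m handwheel '[[-1,0.88,0.86,0,0,0,0],[-1,0.88,0.86,0.6,0,0,0],[-1,0.88,0.86,1,0,0,0],[-1,0,0,1,0,0,0],[-1,0,0,1,0,0,0]]'
python3 -m handwheel '[[-1,0,0,0.8,0,0,0],[-1,0,0,0,0,0,0]]'
python3 -c "
from h import *
rel();save('wrist','w2.png')"
```

```text
clock: 3.9
tool_pos: [0.471, -0.1051, 0.3139]
orientation: [-180.0, 0.0, -16.8]
force: [-0.1, -0.6, 0.4]
opening: 0.0006
gripper_force: 0.0
clock: 4.15
tool_pos: [0.4705, -0.1048, 0.2936]
orientation: [179.9, 0.2, -16.8]
force: [0.1, 0.8, 0.2]
opening: 0.0003
gripper_force: 0.0
t 4.15 unit xy mm [-25.3   1.6] tip above axle 53.6 rpy [179.9   0.2 -16.8] F [0.1 0.8 0.2] open 0.00030885499153156964
```

View pics/w2.png

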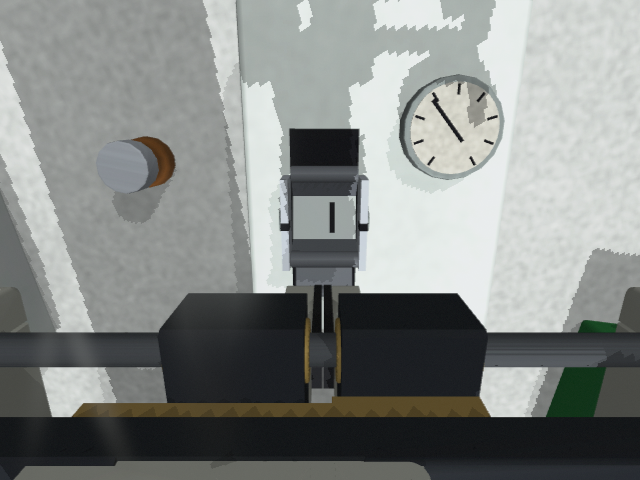

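The finger (column 323) is in line with the wheel (column 325) and behind the 1-2 rib (row 258). I'll descend and push.

```bash
python3 -m handwheel '[[-1,0,0,0.5,0,0,0],[-1,0,0,0.35,0,0,0],[-1,0,0,0,0,0,0]]'
python3 -c "
from h import *
rel()"
python3 -m handwheel '[[-1,0.35,0,0,0,0,0],[-1,0.35,0,0,0,0,0],[-1,0.35,0,0,0,0,0],[-1,0.35,0,0,0,0,0],[-1,0,0,0,0,0,0]]'
python3 -c "
from h import *
rel()"
```

```text
clock: 4.58
tool_pos: [0.471, -0.1051, 0.2728]
orientation: [180.0, 0.1, -16.8]
force: [0.0, -0.6, -0.0]
opening: 0.0001
gripper_force: 0.0
t 4.58 unit xy mm [-24.8   1.5] tip above axle 32.8 rpy [ 1.80e+02  1.00e-01 -1.68e+01] F [ 0.  -0.6 -0. ] open 7.04012942908593e-05
clock: 5.2
tool_pos: [0.5059, -0.1154, 0.2734]
orientation: [-180.0, -0.0, -16.9]
force: [-0.3, -0.3, -0.4]
opening: 0.0004
gripper_force: 0.0
t 5.2 unit xy mm [11.6  1.7] tip above axle 33.4 rpy [-180.    -0.   -16.9] F [-0.3 -0.3 -0.4] open 0.00043559087369143324
```

```bash
python3 -m handwheel '[[-1,0,0,-1,0,0,0],[-1,0,0,-1,0,0,0],[-1,-1,0,0,0,0,0],[-1,-1,0,0,0,0,0],[-1,-0.7,0,0,0,0,0]]'
python3 -m handwheel '[[-1,0,0,0,0,0,0]]'
python3 -c "
from h import *
rel();s=save('wrist','w3.png')
s2=save('top','t3.png');print(np.round(s['tool_from_camera'],3).tolist(),s['fx'],s['cx'],s['cy'])"
```

```text
clock: 5.82
tool_pos: [0.4396, -0.0954, 0.3239]
orientation: [-180.0, -0.1, -16.8]
force: [-0.0, 0.4, 0.5]
opening: 0.0004
gripper_force: 0.0
clock: 5.95
tool_pos: [0.4397, -0.0954, 0.324]
orientation: [-180.0, -0.1, -16.8]
force: [-0.7, 0.4, -0.4]
opening: 0.0005
gripper_force: 0.0
t 5.95 unit xy mm [-57.6   1.7] tip above axle 84.0 rpy [-1.80e+02 -1.00e-01 -1.68e+01] F [-0.7  0.4 -0.4] open 0.00048249010640957323
[[-0.0, -0.956, -0.292, 0.08], [1.0, -0.0, 0.0, -0.0], [-0.0, -0.292, 0.956, 0.019], [0.0, 0.0, 0.0, 1.0]] 376.92813187191484 322.3262385574457 239.54463290541065
```

View pics/w3.png

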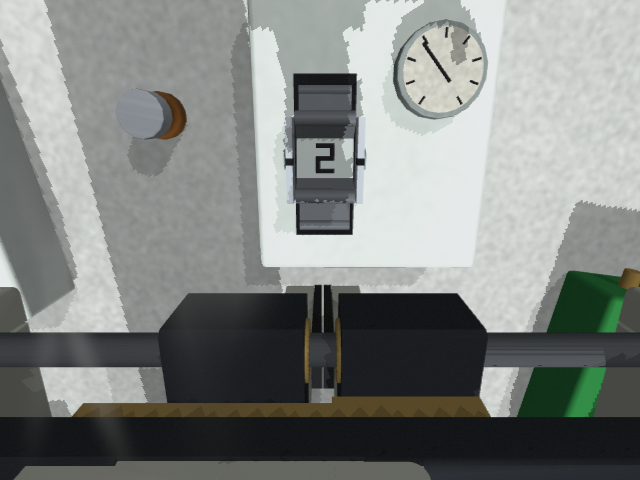

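The wheel now shows 2 close to up, with notches at row 160, the near rib at rows 177–202 and the far rib at rows 110–136. I'll compute the angle from the beads.

```bash
cat >> h.py <<'E'
def rows(s,o,phi,r=.041):
    # image col,row of a point on the wheel's mid plane, phi deg from vertical toward +x
    a=np.radians(YAW);p=np.radians(phi)
    P=np.array([AX[0]+np.cos(a)*r*np.sin(p),AX[1]+np.sin(a)*r*np.sin(p),.062+r*np.cos(p)])
    from scipy.spatial.transform import Rotation as Q
    Rt=Q.from_euler('xyz',o['orientation'],degrees=True).as_matrix()
    t=Rt.T@(P-np.array(o['tool_pos'])); M=np.linalg.inv(s['tool_from_camera'])
    c=M[:3,:3]@t+M[:3,3]; return c[:2]/c[2]*[s['fx'],s['fy']]+[s['cx'],s['cy']]
E
python3 - <<'E'
from h import *
s=np.load('pics/w3.npy',allow_pickle=True).item();o=get_obs()
for f in(-45,-40,-35,-30,-25,-20,-15,-10,0,20,25,30,35,40,45,50):print(f,rows(s,o,f).round(1),rows(s,o,f,.045).round(1))
print('notch',rows(s,o,0,.018))
c=s['color'][60:245,325].astype(int).mean(1).astype(int);print(c.tolist())
cv2.imwrite('pics/w3c.png',cv2.resize(s['color'][60:250,270:390,::-1],None,fx=3,fy=3))
E
```

```text
-45 [326.1 219.3] [326.1 225.3]
-40 [326.1 215.9] [326.2 221.5]
-35 [326.2 211.9] [326.2 217.2]
-30 [326.2 207.4] [326.3 212.3]
-25 [326.3 202.4] [326.3 206.8]
-20 [326.3 197. ] [326.4 200.7]
-15 [326.3 191.1] [326.4 194.2]
-10 [326.4 184.9] [326.4 187.3]
0 [326.4 171.7] [326.5 172.6]
20 [326.5 144.3] [326.5 141.9]
25 [326.5 137.7] [326.5 134.5]
30 [326.4 131.4] [326.5 127.5]
35 [326.4 125.4] [326.5 120.8]
40 [326.4 119.9] [326.5 114.7]
45 [326.4 114.8] [326.4 109. ]
50 [326.3 110.2] [326.4 104. ]
notch [326.02307252 167.06629178]
[162, 164, 164, 164, 163, 164, 165, 166, 165, 165, 165, 165, 167, 99, 30, 21, 22, 24, 21, 23, 22, 22, 20, 20, 23, 78, 82, 85, 86, 89, 82, 75, 70, 65, 88, 89, 88, 90, 90, 90, 89, 89, 89, 89, 89, 90, 88, 89, 88, 89, 74, 75, 79, 83, 84, 87, 88, 87, 81, 74, 72, 68, 62, 57, 49, 44, 47, 47, 47, 49, 49, 48, 49, 47, 48, 47, 48, 49, 106, 125, 132, 151, 153, 66, 27, 25, 25, 25, 149, 152, 152, 152, 152, 152, 151, 152, 40, 23, 24, 21, 55, 149, 151, 150, 151, 151, 152, 152, 121, 35, 24, 21, 23, 118, 150, 151, 150, 152, 77, 70, 70, 70, 70, 69, 70, 70, 71, 71, 60, 66, 72, 77, 79, 82, 87, 89, 87, 81, 75, 73, 124, 113, 104, 95, 99, 100, 101, 100, 101, 99, 100, 99, 99, 101, 100, 100, 99, 99, 101, 99, 74, 71, 84, 96, 100, 105, 118, 116, 111, 81, 30, 22, 23, 22, 78, 227, 230, 230, 230, 229, 230, 230, 229, 229, 230]
```

View pics/w3c.png

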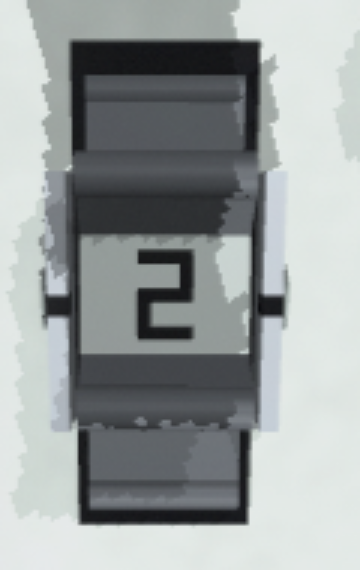

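```bash
python3 -m handwheel '[[-1,0.94,0,0,0,0,0],[-1,0,0,0.6,0,0,0],[-1,0,0,1,0,0,0],[-1,0,0,0.5,0,0,0],[-1,0,0,0,0,0,0]]'
python3 -c "
from h import *
rel()"
python3 -m handwheel '[[-1,0.4,0,0,0,0,0],[-1,0.4,0,0,0,0,0],[-1,0.4,0,0,0,0,0],[-1,0.3,0,0,0,0,0],[-1,0,0,0,0,0,0]]'
python3 -c "
from h import *
o=rel();s=save('wrist','w4.png');print(rows(s,o,0,.018),rows(s,o,30))
print(s['color'][100:290,325].astype(int).mean(1).astype(int).tolist())"
```

```text
clock: 6.68
tool_pos: [0.463, -0.1025, 0.2701]
orientation: [179.9, 0.1, -16.8]
force: [0.5, 0.3, -0.0]
opening: 0.0007
gripper_force: 0.0
t 6.67 unit xy mm [-33.2   1.6] tip above axle 30.1 rpy [ 1.799e+02  1.000e-01 -1.680e+01] F [ 0.5  0.3 -0. ] open 0.0006977792452693383
clock: 7.3
tool_pos: [0.4994, -0.1135, 0.2709]
orientation: [180.0, -0.0, -16.9]
force: [-0.2, 0.5, 0.7]
opening: 0.0007
gripper_force: 0.0
t 7.3 unit xy mm [4.8 1.7] tip above axle 30.9 rpy [180.   -0.  -16.9] F [-0.2  0.5  0.7] open 0.0006955554673846091
[325.86177495 301.406172  ] [326.31432987 277.01001195]
[168, 169, 169, 169, 169, 169, 169, 168, 168, 168, 168, 167, 167, 168, 168, 168, 167, 168, 167, 169, 169, 168, 169, 167, 169, 168, 167, 167, 166, 166, 166, 166, 166, 167, 166, 166, 167, 167, 167, 168, 167, 167, 166, 167, 167, 166, 166, 165, 165, 165, 165, 164, 165, 164, 164, 164, 164, 164, 164, 164, 163, 163, 163, 162, 163, 163, 162, 162, 162, 163, 162, 162, 162, 162, 162, 162, 163, 162, 162, 161, 163, 163, 164, 164, 164, 165, 165, 166, 166, 167, 166, 167, 65, 23, 19, 17, 20, 19, 21, 19, 20, 23, 18, 61, 70, 76, 78, 81, 84, 88, 89, 87, 82, 78, 74, 70, 64, 66, 78, 79, 79, 79, 80, 79, 79, 79, 80, 79, 79, 79, 79, 79, 78, 78, 79, 79, 79, 78, 93, 133, 134, 136, 35, 16, 17, 18, 74, 133, 135, 135, 135, 135, 108, 29, 18, 17, 15, 103, 133, 135, 135, 135, 134, 107, 30, 18, 17, 43, 61, 68, 74, 76, 78, 82, 85, 87, 89, 89, 85, 81, 78, 76, 72, 68, 61, 33, 19, 19, 19, 17]
```

```bash
python3 -m handwheel '[[-1,0,0,-1,0,0,0],[-1,0,0,-1,0,0,0],[-1,-1,0,0,0,0,0],[-1,-1,0,0,0,0,0],[-1,-0.5,0,0,0,0,0]]'
python3 -m handwheel '[[-1,0,0,0,0,0,0]]'
cat > m.py <<'E'
from h import *
import sys
o=rel();n=sys.argv[1];s=save('wrist',n+'.png')
for f in(-40,-35,-30,-25,-20,20,25,30,35,40):print(f,rows(s,o,f)[1].round(1),end='; ')
print('notch',rows(s,o,0,.018))
g=s['color'].astype(int).mean(2).astype(int);print(g[80:220,325].tolist())
d=[np.where(g[130:190,c]<60)[0].tolist() for c in (287,288,362,363)];print('notch dark rows-130',d)
cv2.imwrite(f'pics/{n}c.png',cv2.resize(s['color'][60:250,270:390,::-1],None,fx=3,fy=3))
E
python3 m.py w5
```

```text
clock: 7.98
tool_pos: [0.438, -0.095, 0.3213]
orientation: [-180.0, -0.1, -16.8]
force: [-0.7, -0.1, 0.3]
opening: 0.0003
gripper_force: 0.0
clock: 8.1
tool_pos: [0.4387, -0.095, 0.3215]
orientation: [-180.0, -0.1, -16.8]
force: [0.6, -0.1, 0.9]
opening: 0.0005
gripper_force: 0.0
t 8.1 unit xy mm [-58.7   1.8] tip above axle 81.5 rpy [-1.80e+02 -1.00e-01 -1.68e+01] F [ 0.6 -0.1  0.9] open 0.0005238195441008992
-40 213.0; -35 208.9; -30 204.3; -25 199.2; -20 193.6; 20 139.9; 25 133.3; 30 126.9; 35 120.9; 40 115.3; notch [325.83817185 163.52418445]
[73, 80, 82, 83, 86, 87, 83, 77, 71, 67, 63, 70, 83, 83, 83, 82, 84, 82, 82, 82, 82, 82, 82, 82, 83, 81, 82, 83, 82, 80, 82, 95, 132, 80, 22, 18, 73, 71, 76, 79, 81, 84, 87, 87, 87, 82, 75, 71, 68, 62, 57, 49, 42, 45, 45, 45, 43, 45, 44, 45, 43, 44, 81, 119, 119, 120, 120, 84, 26, 17, 20, 20, 80, 142, 142, 142, 144, 143, 143, 143, 85, 26, 20, 17, 17, 110, 142, 143, 141, 143, 143, 143, 142, 38, 19, 19, 18, 49, 140, 142, 142, 142, 95, 75, 74, 74, 73, 74, 73, 75, 75, 75, 74, 74, 73, 64, 68, 74, 77, 81, 84, 89, 90, 86, 88, 122, 129, 119, 110, 98, 101, 102, 101, 102, 102, 102, 101, 102, 94, 77]
notch dark rows-130 [[27, 28, 29, 30, 31, 32, 33], [27, 28, 29, 30, 31, 32, 33], [27, 28, 29, 30, 31, 32, 33], [27, 28, 29, 30, 31, 32, 33]]
```

View pics/w5c.png

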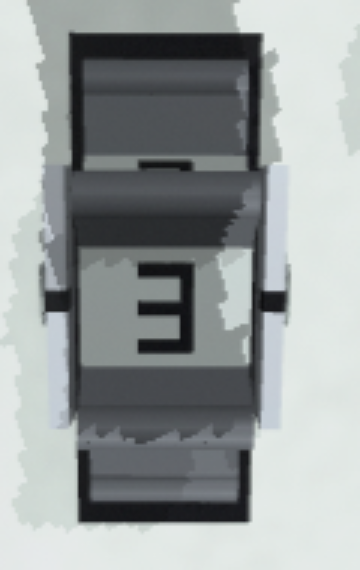

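Number 3 is up, with its glyph at rows 147–177 and the notches at row 160. Next I'll compute the remaining error from the glyph ends relative to the notch.

Run:
```python
from h import *
s=np.load('pics/w5.npy',allow_pickle=True).item();o=get_obs();g=s['color'].astype(int).mean(2)
n=rows(s,o,0,.018)[1]; r=np.hypot(8,25)/1000; a=np.degrees(np.arctan2(8,25))
for e in(-6,-4,-2,0,2,4,6): print(e,[round(rows(s,o,e+k,q)[1]-n,1) for k,q in((a,r),(0,.025),(-a,r),(30,.041),(-30,.041))])
p=np.interp  # subpixel: crossings of level 80 in glyph column, notch centroid
col=g[140:185,325]; k=np.where(np.diff((col<80).astype(int)))[0]; print([140+i+(80-col[i])/(col[i+1]-col[i]) for i in k])
for c in(287,363):
    w=np.clip(100-g[150:170,c],0,None);print('notch',c,(w*np.arange(150,170)).sum()/w.sum())
```

```text
-6 [np.float64(-8.3), np.float64(5.9), np.float64(19.7), np.float64(-28.8), np.float64(46.2)]
-4 [np.float64(-10.0), np.float64(4.4), np.float64(18.3), np.float64(-31.4), np.float64(44.5)]
-2 [np.float64(-11.6), np.float64(2.8), np.float64(16.9), np.float64(-34.0), np.float64(42.7)]
0 [np.float64(-13.3), np.float64(1.2), np.float64(15.5), np.float64(-36.5), np.float64(40.8)]
2 [np.float64(-14.9), np.float64(-0.3), np.float64(14.0), np.float64(-39.0), np.float64(38.8)]
4 [np.float64(-16.5), np.float64(-1.9), np.float64(12.5), np.float64(-41.4), np.float64(36.7)]
6 [np.float64(-18.1), np.float64(-3.5), np.float64(10.9), np.float64(-43.7), np.float64(34.6)]
[np.float64(141.95575221238937), np.float64(147.0742857142857), np.float64(151.98901098901098), np.float64(160.08988764044943), np.float64(164.6726618705036), np.float64(172.59744408945687), np.float64(177.33699633699635), np.float64(182.77586206896552)]
notch 287 160.08692307692309
notch 363 160.16910229645094
```

The wheel is within about 1° of 3, the arm is clear, and the tube unit was never approached. Handing in.

```bash
python3 -c "
from plant import *
print(close_job())"
```

```text
the job is handed in; nothing more can be done
None
```

I rolled the gauge unit's thumbwheel to 3, which measures within about 1° of straight up; the tube unit's wheel was left alone, and I handed the job in at about 8 s with the arm clear.

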